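Clear the turning bench

TASK

Clear the woodworking bench after a turning session: put every square wooden block in the deep box and every turned round knob in the shallow tray, stand the long sticks on end in the narrow two-cell holder, and lay the chisel level across its raised cradle with the handle in the wide notch and the blade in the narrow notch. Leave the glue bottle, the mallet and the steel faceplate where they are.

Things in the scene. Friction and masses are not known exactly. Their poses are not given: they have to be found in the camera images.
- tray: shallow open plywood tray for the knobs, fixed to the bench, outside 170 x 140 mm (x, y), 40 mm high, walls and floor 7 mm; origin at the centre of its underside, z up
- box: deep open square plywood box for the blocks, fixed, outside 140 x 140 mm, 85 mm high, walls and floor 7 mm; origin at the centre of its underside, z up
- holder: tall narrow dark wood holder for the sticks, fixed, outside 54 x 102 mm (x, y), 95 mm high, walls and floor 6 mm, parted by a 6 mm wall into two cells side by side along y, each 42 x 42 mm inside, centres 24 mm either side of the origin; origin at the centre of its underside, z up. One stick to a cell, leaning a little
- cradle: fixed chisel cradle: base 190 x 90 x 12 mm with two upright rests 16 mm thick (x), 74 mm wide (y), each notched on top at y = 0, notches 18 mm deep. Handle rest at x = -75 mm: notch floor 70 mm up, 38 mm wide; blade rest at x = +85 mm: notch floor 80.5 mm up, 28 mm wide. Origin under its middle on the bench, x from handle rest to blade rest, z up
- chisel: chisel 255 mm long, 0.14 kg: dark square handle with brass ferrule 26 x 26 mm from x = -120 to +30 mm, flat steel blade 16 x 5 mm from x = +30 to +135 mm, centred 13 mm above the underside. Origin on the underside near the point of balance, x towards the blade, z up; in the cradle its origin is 70 mm above the cradle's, x along the cradle's x
- chisel_tip (a point): the end of the chisel's blade
- glue: white glue bottle with black cap, 56 mm across, 150 mm high, standing; not part of the job; origin at the centre of its underside
- mallet: dark wooden joiner's mallet lying on the bench, head 75 x 120 x 65 mm, handle 220 mm; not part of the job
- faceplate: dark steel lathe faceplate, disc 120 mm across with a hub on top, 35 mm high; not part of the job
- block0: square pale wooden block with a darker square inlay on top, 36 x 36 mm, 28 mm high, 0.045 kg; origin at the centre of its underside, z up; may be absent
- block1: square pale wooden block with a darker square inlay on top, 36 x 36 mm, 28 mm high, 0.045 kg; origin at the centre of its underside, z up; may be absent
- block2: square pale wooden block with a darker square inlay on top, 36 x 36 mm, 28 mm high, 0.045 kg; origin at the centre of its underside, z up; may be absent
- knob0: turned round pale wooden drawer knob, 33 mm high, standing on a foot 36 mm across and 10 mm high, waist 20 mm across, head 31 mm across from 21 to 28 mm up, 0.035 kg; origin at the centre of its foot's underside, z along its axis; may be absent
- knob1: turned round pale wooden drawer knob, 33 mm high, standing on a foot 36 mm across and 10 mm high, waist 20 mm across, head 31 mm across from 21 to 28 mm up, 0.035 kg; origin at the centre of its foot's underside, z along its axis; may be absent
- knob2: turned round pale wooden drawer knob, 33 mm high, standing on a foot 36 mm across and 10 mm high, waist 20 mm across, head 31 mm across from 21 to 28 mm up, 0.035 kg; origin at the centre of its foot's underside, z along its axis; may be absent
- stick0: long square pale wooden stick, 150 x 18 x 18 mm, 0.04 kg, lying; origin at its middle, 9 mm above the bench while lying, x along its length; may be absent
- stick1: long square pale wooden stick, 150 x 18 x 18 mm, 0.04 kg, lying; origin at its middle, 9 mm above the bench while lying, x along its length; may be absent

How it is judged:
At the end, for the whole second after the job is handed in: Blocks inside the box below its rim, knobs inside the tray (origin under 50 mm up), sticks in the holder leaning under 0.5 rad, chisel in both notches, handle in the wide one (height within 8 mm, 30 mm along, 12 mm across, 0.15 rad). Absent items do not count. All released, come to rest (x of block0 in the frame of box between -0.066 and 0.066 m and y of block0 in the frame of box between -0.066 and 0.066 m and z of block0 in the frame of box between 0 and 0.085 m and linear speed of each of block0, block1, block2, knob0, knob1, knob2, chisel below 0.03 m/s and x of block1 in the frame of box between -0.066 and 0.066 m and y of block1 in the frame of box between -0.066 and 0.066 m and z of block1 in the frame of box between 0 and 0.085 m and x of block2 in the frame of box between -0.066 and 0.066 m and y of block2 in the frame of box between -0.066 and 0.066 m and z of block2 in the frame of box between 0 and 0.085 m and x of knob0 in the frame of tray between -0.081 and 0.081 m and y of knob0 in the frame of tray between -0.066 and 0.066 m and z of knob0 in the frame of tray between 0 and 0.05 m and x of knob1 in the frame of tray between -0.081 and 0.081 m and y of knob1 in the frame of tray between -0.066 and 0.066 m and z of knob1 in the frame of tray between 0 and 0.05 m and x of knob2 in the frame of tray between -0.081 and 0.081 m and y of knob2 in the frame of tray between -0.066 and 0.066 m and z of knob2 in the frame of tray between 0 and 0.05 m and x of stick0 in the frame of holder between -0.03 and 0.03 m and y of stick0 in the frame of holder between -0.055 and 0.055 m and z of stick0 in the frame of holder between 0.05 and 0.11 m and linear speed of each of stick0, stick1 below 0.15 m/s and angle between the x axis of each of stick0, stick1 and the z axis of holder, either way round below 0.5 rad and x of stick1 in the frame of holder between -0.03 and 0.03 m and y of stick1 in the frame of holder between -0.055 and 0.055 m and z of stick1 in the frame of holder between 0.05 and 0.11 m and x of chisel in the frame of cradle between -0.03 and 0.03 m and y of chisel in the frame of cradle between -0.012 and 0.012 m and z of chisel in the frame of cradle between 0.062 and 0.078 m and x of chisel_tip in the frame of cradle above 0.1 m and angle between the x axis of chisel and the x axis of cradle, either way round below 0.15 rad and angle between chisel's own z axis and vertical below 0.2 rad); the robot touches nothing.
It fails at once if the glue is pushed more than 30 mm from its place (distance of glue from where it was at the start of the episode above 0.03 m).
It fails at once if the mallet is pushed more than 30 mm from its place (distance of mallet from where it was at the start of the episode above 0.03 m).
It fails at once if the faceplate is pushed more than 30 mm from its place (distance of faceplate from where it was at the start of the episode above 0.03 m).
Of block0, block1, block2, knob0, knob1, knob2 only 5 to 6 are there at a start; the rules pass over those that are not, and their reading is None.
Of stick0, stick1 only 1 to 2 are there at a start; the rules pass over those that are not, and their reading is None.
At some moment in a run one of block0, block1, block2, knob0, knob1, knob2 may be knocked a few centimetres aside while the robot is not near it.
Once in a run the grip may slacken for a moment while it holds something.
It also fails if it takes over 210 s, if anything falls off the work surface, if the arm or the gripper's body presses on something with over 40 N, if the wrist force passes 120 N, or if a joint passes its speed limit or range.

ROBOT

A 6-joint arm with a two-finger parallel gripper is mounted at the origin on the work surface. World frame = base frame: x ahead of the robot, y to its left, z up, the work surface at z = 0. Lengths are in m, angles in rad, forces in N, time in s.
With the tool pointing down it reaches from about 0.275 to 0.775 m from the base axis. Payload 14.6 kg.
Tool frame: the origin (TCP) lies between the finger pads; the fingertips stand 25 mm ahead of it and the grasp point (between the pads) lies 6 mm ahead of it; z points along the fingers, y is the line along which they close (so a half turn about z gives the same grasp; the last joint's range is limited). The gripper opens to 85 mm and grips with 20 to 120 N. Pads are 22 mm wide; open, the fingers measure 114 mm over their backs; the gripper's body (76 mm by 85 mm) begins 54 mm behind the grasp point. The pads swing forward as they close: fully open they stand 13 mm farther back than shut.
Start: joints at [-1.306, 0.263, -0.048, 1.259, 0, 1.415], TCP at [0.214, -0.479, 0.256] pointing down, gripper open.
Joint ranges: [-2.65, 2.65], [-0.89, 1.7], [-1.18, 1.37], [-2.13, 2.11], [-1.35, 1.29], [-3.14, 3.14]. Speed limits (rad/s): [1.89, 1.89, 2.57, 2.79, 3.14, 3.14].

INTERFACE

Orientations are given as a rotation vector (axis times angle).
In Python, from plant import bot, monitor, optics gives the robot as it stands. Calls block until the motion is done:
- bot.move_to(position, orientation): joint-space move of the TCP to a pose.
- bot.movel(position, rot=None, velocity=0.15, until_force=None): straight line of the TCP; rot=None keeps the orientation; velocity is the mean speed in m/s. With until_force (N) it stops when the force on the tool has changed by that much, and returns True; else False.
- bot.goto_joints(angles): joint-space move.
- bot.gripper_to(opening, effort=None): finger opening in m; effort is the grip in N (None keeps the last); returns when the fingers have stopped.
- bot.wait(seconds).
- bot.inverse_kinematics(position, orientation): joint angles nearest the present ones, or None.
- monitor.observe(): the state.
- optics.read_camera(name): name is "scene" or "top" or "wrist"; returns the picture (420x560x3 uint8, blue, green, red); there is no depth.
- optics.camera_info(name): a dict with "fov_y" (degrees; the focal length in pixels is half the picture's height over the tangent of half this angle, whatever the lens; pixels are square), "cx", "cy" (the principal point, pixels), "camera_from_world" (4x4, takes a point from world to camera coordinates); the wrist camera has in their place "T_tool_cam" (4x4, takes a point from camera to tool coordinates, whose origin is the TCP and whose axes are the flange's). Camera axes: x right, y up, looking along -z (the intrinsics and any distortion apply to the point x, -y, -z); pixel columns grow to the right and rows downward; lengths in m; the calibration is good to about 2 mm. A picture is of the moment at which its call begins: read the wrist's pose just before it. camera_info takes no time and is no camera call.
A pose or a line that the arm cannot do raises bot.Unreachable and nothing moves.
- bot.finish_job(): hands the job in; it is judged then, once.
The state is a dict: "clock": time; "joint_positions": joint angles; "joint_vel": joint speeds; "tau": joint torques, N m; "tool_pos": TCP position; "tool_rot": TCP orientation; "ft_force": force on the tool from outside, world axes, zero at the start; "moment": the same for the moment, N m; "gripper_width": finger opening in m; "gripper_force": force on a finger pad.
Only numpy, scipy, OpenCV 4.12 (cv2) and the standard library are available. Lean on these libraries where they do the work, as an engineer would, in place of code of your own. Each camera call takes 0.05 s, during which the arm holds its last target. There are 200 camera calls.

## Working session

There is one attempt and no reset: what is moved stays moved. The work goes in short steps, each a Python script; the robot and the scene stay as the last script left them, time stands still between calls to the robot, and variables do not carry over. Pictures are saved under pics/ and viewed, at most 14 in all, crops included, and the job is handed in when it is done.

```bash
ls; mkdir -p pics; python3 - <<'E'
from plant import bot, monitor, optics
import cv2, numpy as np
np.set_printoptions(precision=4,suppress=True)
for n in ("top","scene"):
    cv2.imwrite(f"pics/{n}0.png",optics.read_camera(n))
for n in ("top","scene","wrist"):
    print(n,optics.camera_info(n))
print(monitor.observe())
E
```

```text
pics
top {'fov_y': 44.74424333867949, 'cx': 270.0370850305643, 'cy': 215.1604741551175, 'camera_from_world': array([[ 0.0148, -0.9999, -0.0051, -0.0103],
       [ 0.9982,  0.0145,  0.0589, -0.5803],
       [-0.0588, -0.006 ,  0.9983, -1.2405],
       [ 0.    ,  0.    ,  0.    ,  1.    ]])}
scene {'fov_y': 50.37568203549035, 'cx': 282.15242708178437, 'cy': 204.71599652464832, 'camera_from_world': array([[ 0.826 ,  0.5635, -0.0173, -0.4961],
       [-0.3462,  0.5313,  0.7732,  0.1654],
       [ 0.4449, -0.6326,  0.634 , -1.3883],
       [ 0.    ,  0.    ,  0.    ,  1.    ]])}
wrist {'fov_y': 61.05468904697069, 'cx': 282.361916518452, 'cy': 207.98461701179914, 'T_tool_cam': array([[ 0.0002,  0.9471,  0.3208,  0.0819],
       [ 1.    ,  0.0001, -0.0007,  0.0007],
       [-0.0007,  0.3208, -0.9471, -0.1161],
       [ 0.    ,  0.    ,  0.    ,  1.    ]])}
{'clock': 0.1, 'joint_positions': array([-1.3063,  0.2635, -0.0488,  1.2594,  0.    ,  1.4155]), 'joint_vel': array([ 0.0002, -0.0009,  0.0023,  0.0015,  0.0005,  0.0018]), 'tau': array([  0.0019, -63.8576,  38.5066,   0.01  ,  -0.0002,   0.    ]), 'tool_pos': array([ 0.2139, -0.4792,  0.2559]), 'tool_rot': array([-3.0718, -0.6544,  0.0001]), 'ft_force': array([-0.8338, -0.976 , -0.5831]), 'moment': array([0.0233, 0.0115, 0.0053]), 'gripper_force': 0.0, 'gripper_width': 0.08532388164805621}
```

View pics/top0.png

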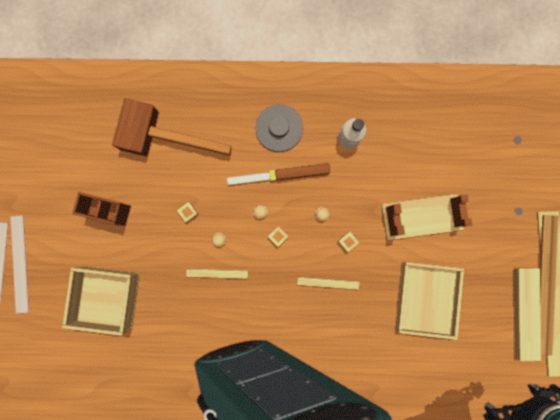

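View pics/scene0.png

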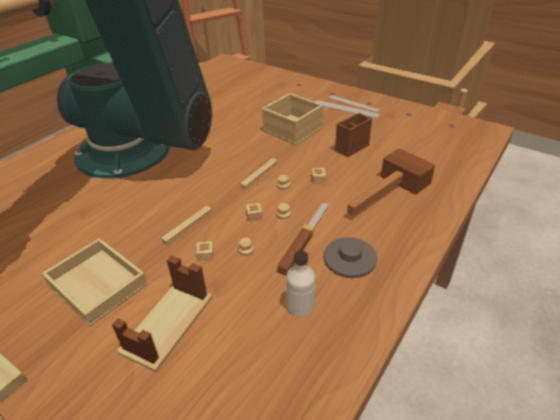

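The top view shows six small parts: blocks at (187,212), (278,237) and (348,242), and knobs at (261,212), (219,240) and (322,214). Both sticks are there at (217,273) and (328,284), and the chisel is at (280,175) with its blade to the left. The fixtures are the holder (102,210), box (100,302), cradle (425,217) and tray (431,301).

```bash
cat > h.py <<'E'
import cv2, numpy as np
from scipy.spatial.transform import Rotation as Ro
np.set_printoptions(precision=4,suppress=True)
def unproject(px,z,info,M=None):
    """pixels (N,2) -> world points on plane height z; M = camera_from_world"""
    M=info["camera_from_world"] if M is None else M
    f=210/np.tan(np.radians(info["fov_y"])/2)
    px=np.atleast_2d(np.float64(px))
    d=np.c_[(px[:,0]-info["cx"])/f,-(px[:,1]-info["cy"])/f,-np.ones(len(px))]@M[:3,:3]
    o=-M[:3,:3].T@M[:3,3]
    return o+d*((z-o[2])/d[:,2])[:,None]
def project(P,info,M=None):
    M=info["camera_from_world"] if M is None else M
    f=210/np.tan(np.radians(info["fov_y"])/2)
    c=np.atleast_2d(P)@M[:3,:3].T+M[:3,3]
    return np.c_[info["cx"]-f*c[:,0]/c[:,2],info["cy"]+f*c[:,1]/c[:,2]]
def blobs(img,lo,hi,amin=40):
    m=cv2.inRange(cv2.cvtColor(img,cv2.COLOR_BGR2HSV),np.array(lo),np.array(hi))
    cs,_=cv2.findContours(m,cv2.RETR_EXTERNAL,cv2.CHAIN_APPROX_NONE)
    return m,[c for c in cs if cv2.contourArea(c)>amin]
E
python3 - <<'E'
from h import *
a=cv2.imread("pics/top0.png"); s=cv2.imread("pics/scene0.png")
hsv=cv2.cvtColor(a,cv2.COLOR_BGR2HSV)
for n,(u,v) in dict(block=(187,205),knob=(219,240),stick=(217,273),bench=(200,300),bench2=(400,260),box=(100,300),tray=(431,301),blade=(245,180),handle=(300,172),hold=(78,205),cradle=(425,217)).items(): print(n,hsv[v,u])
cv2.imwrite("pics/topz.png",cv2.resize(a[95:345,60:490],None,fx=1.86,fy=1.86,interpolation=cv2.INTER_CUBIC))
cv2.imwrite("pics/scz.png",cv2.resize(s[220:370,100:240],None,fx=4,fy=4,interpolation=cv2.INTER_CUBIC))
m,b=blobs(a,(19,60,130),(35,255,255))
from plant import optics
I=optics.camera_info("top")
for c in b:
    (u,v),(w,h),ang=cv2.minAreaRect(c)
    P=unproject(cv2.boxPoints(((u,v),(w,h),ang)),0.02,I)
    print((round(u),round(v)),cv2.contourArea(c),"ctr",P.mean(0)[:2],"sides",np.linalg.norm(P[1]-P[0]),np.linalg.norm(P[2]-P[1]))
E
```

```text
block [ 25  95 217]
knob [ 24 102 216]
stick [ 25  99 216]
bench [ 15 167 192]
bench2 [ 14 169 201]
box [ 20 112 217]
tray [ 21 109 216]
blade [ 33  22 220]
handle [ 12 184 157]
hold [  7 188  46]
cradle [ 24  91 218]
(328, 283) 418.5 ctr [ 0.4171 -0.1447] sides 0.019402025119103775 0.149342938224855
(217, 273) 416.5 ctr [0.436 0.127] sides 0.019451080845851603 0.14972265343472937
(529, 314) 1930.5 ctr [ 0.3498 -0.6333] sides 0.05349551335409438 0.22106296041308973
(96, 301) 3613.5 ctr [0.3655 0.4188] sides 0.15078637107765452 0.14976736949090108
(431, 300) 4110.0 ctr [ 0.3786 -0.3956] sides 0.17397239714251914 0.14570889563781853
(218, 239) 58.5 ctr [0.5197 0.1263] sides 0.022104944579449132 0.019608672627144073
(348, 241) 212.0 ctr [ 0.519  -0.1943] sides 0.03826751029818 0.03619856309649472
(278, 236) 207.0 ctr [ 0.5293 -0.0208] sides 0.036450168854207356 0.036418323509180985
(553, 298) 763.5 ctr [ 0.3915 -0.692 ] sides 0.02932970019955938 0.3786481319108603
(548, 222) 102.5 ctr [ 0.5737 -0.684 ] sides 0.050490445992170584 0.051460944299946326
(322, 213) 59.0 ctr [ 0.5874 -0.1307] sides 0.02212475940511147 0.019706103342971598
(260, 210) 64.5 ctr [0.5913 0.0243] sides 0.022160504158752658 0.02219582456152768
(187, 211) 206.5 ctr [0.5863 0.2037] sides 0.037680951152293606 0.03717914270642383
(425, 216) 1699.5 ctr [ 0.583  -0.3834] sides 0.16367953886183795 0.0884897688384124
(272, 175) 55.5 ctr [ 0.6797 -0.0064] sides 0.017303563170245274 0.02486288794799194
```

View pics/topz.png

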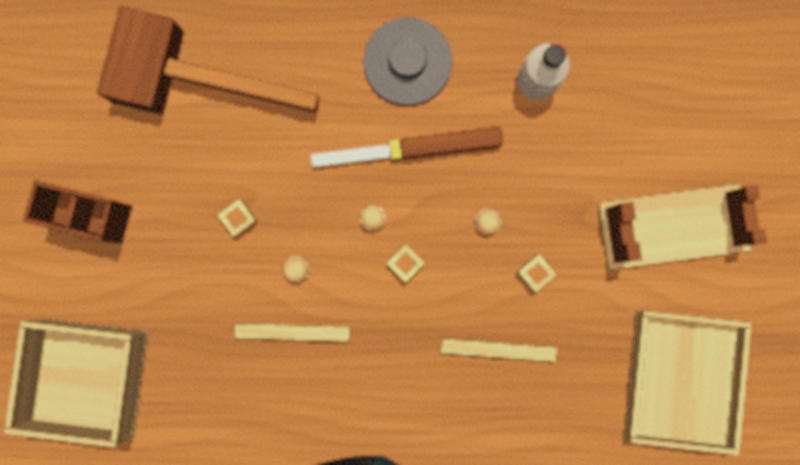

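View pics/scz.png

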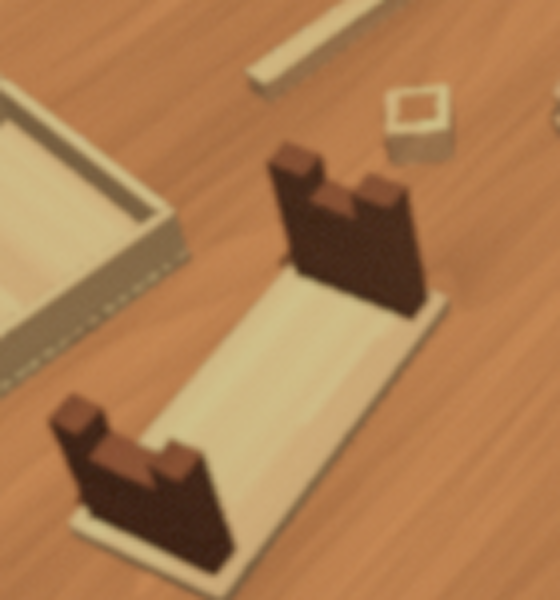

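The zoomed views settle the cradle: the notch nearer the scene camera (the −y end) is the wide one, with the larger base margin. So the handle goes to −y and the blade to +y, which is how the chisel already lies. Next I measure everything and overlay it on the scene view as a cross-check.

```bash
cat > meas.py <<'E'
from h import *
from plant import optics
import json
a=cv2.imread("pics/top0.png"); s=cv2.imread("pics/scene0.png")
I=optics.camera_info("top"); S=optics.camera_info("scene")
hsv=cv2.cvtColor(a,cv2.COLOR_BGR2HSV)
def rect(lo,hi,roi,z,big=True):
    m=cv2.inRange(hsv,np.array(lo),np.array(hi)); k=np.zeros_like(m); x0,y0,x1,y1=roi; k[y0:y1,x0:x1]=m[y0:y1,x0:x1]
    cs,_=cv2.findContours(k,cv2.RETR_EXTERNAL,cv2.CHAIN_APPROX_NONE)
    c=max(cs,key=cv2.contourArea)
    P=unproject(c[:,0].astype(float)+0.0,z,I)
    r=cv2.minAreaRect((P[:,:2]*1000).astype(np.float32)); B=cv2.boxPoints(r)/1000
    e=[B[1]-B[0],B[2]-B[1]]; L=max(e,key=np.linalg.norm); L=L/np.linalg.norm(L)
    return np.array(r[0])/1000, np.degrees(np.arctan2(L[1],L[0])), np.array(r[1])
R={}
pale=((18,50,120),(36,150,255))
for n,(roi,z) in dict(block0=((172,195,202,228),.028),block1=((263,222,293,252),.028),block2=((333,227,363,257),.028),
   knob0=((246,198,276,228),.025),knob1=((205,226,233,254),.025),knob2=((307,200,337,230),.025),
   stick0=((180,262,255,285),.018),stick1=((290,272,365,296),.018),
   box=((55,260,145,345),.085),tray=((392,255,470,345),.04),cradle=((378,190,475,245),.012)).items():
    R[n]=rect(*pale,roi,z)
R['blade']=rect((0,0,130),(180,70,255),(222,170,275,190),.0155)
R['handle']=rect((0,120,40),(14,255,182),(274,160,335,184),.026)
R['holder']=rect((0,80,10),(12,255,140),(65,185,140,235),.095)
if __name__=="__main__":
    for n,(c,g,w) in R.items(): print(n,c,"ang %.1f"%g,"size",w)
E
python3 meas.py
```

```text
block0 [0.5853 0.202 ] ang 38.0 size [38.4078 38.0474]
block1 [ 0.5291 -0.0208] ang -44.2 size [36.1809 36.2128]
block2 [ 0.5183 -0.1937] ang -44.5 size [37.6599 38.0089]
knob0 [0.5905 0.022 ] ang 64.4 size [27.4412 26.3088]
knob1 [0.5216 0.1227] ang -44.0 size [24.2644 29.2955]
knob2 [ 0.588  -0.1297] ang 27.0 size [29.55   24.1464]
stick0 [0.4356 0.1272] ang 89.0 size [149.9714  20.7253]
stick1 [ 0.4166 -0.1456] ang 86.5 size [151.5956  20.4989]
box [0.373  0.3963] ang -6.1 size [142.3828 143.701 ]
tray [ 0.3806 -0.3894] ang -5.8 size [143.1941 171.2558]
cradle [ 0.5825 -0.377 ] ang -81.4 size [ 91.5069 188.1848]
blade [0.671 0.054] ang -82.0 size [ 17.9478 105.4641]
handle [ 0.6859 -0.0784] ang -81.7 size [ 37.1171 141.7415]
holder [0.5781 0.3891] ang 77.9 size [125.1142  60.9822]
```

```bash
python3 - <<'E'
from meas import *
from plant import bot
o=s.copy(); o=cv2.resize(o[80:380,20:440],None,fx=1.9,fy=1.9,interpolation=cv2.INTER_CUBIC)
def mark(P,col=(255,0,0)):
    for u,v in project(P,S): cv2.drawMarker(o,(round((u-20)*1.9),round((v-80)*1.9)),col,cv2.MARKER_CROSS,9,1)
Z=dict(block0=.028,block1=.028,block2=.028,knob0=.033,knob1=.033,knob2=.033,stick0=.018,stick1=.018,blade=.0155,handle=.026)
for n,z in Z.items(): mark([[*R[n][0],z]])
def rectpts(c,ang,pts): 
    Q=Ro.from_euler('z',ang,degrees=True).as_matrix(); return np.array(pts)@Q.T+[*c,0]
mark(rectpts(R['box'][0],R['box'][1],[[x,y,.085] for x in(-.07,.07) for y in (-.07,.07)]))
mark(rectpts(R['tray'][0],R['tray'][1],[[x,y,.04] for x in(-.085,.085) for y in (-.07,.07)]))
mark(rectpts(R['cradle'][0],98.6,[[-.075,y,.07] for y in(-.019,.019)]+[[.085,y,.0805] for y in(-.014,.014)]+[[x,y,.012] for x in(-.095,.095) for y in(-.045,.045)]))
mark(rectpts((.5805,.4004),77.9,[[x,y,.095] for x in(-.051,.051) for y in(-.027,.027)]))
cv2.imwrite("pics/ov.png",o)
# reachability: stick placing pose, tool horizontal pointing along h
for hd in range(-30,136,15):
    h=np.array([np.cos(np.radians(hd)),np.sin(np.radians(hd)),0])
    r=[]
    for s_ in(1,-1):
        x=np.array([0,0,s_]); y=np.cross(h,x); rv=Ro.from_matrix(np.c_[x,y,h]).as_rotvec()
        q=[bot.inverse_kinematics(list(np.array([.58,.40+dy,z])-.006*h),list(rv)) for z in(.145,.26) for dy in(-.024,.024)]
        r.append([None if k is None else np.round(k,2)[[3,4,5]] for k in q])
    print(hd,r)
E
```

```text
-30 [[None, None, None, None], [None, None, None, None]]
-15 [[array([-1.86, -1.06, -3.14]), array([-1.74, -1.11, -3.14]), array([-1.54, -1.06, -3.14]), array([-1.46, -1.11, -3.14])], [array([-1.86, -1.06,  0.  ]), array([-1.74, -1.11,  0.  ]), array([-1.54, -1.06,  0.  ]), array([-1.46, -1.11,  0.  ])]]
0 [[array([-2.07, -0.71, -3.14]), array([-1.93, -0.78, -3.14]), array([-1.69, -0.71, -3.14]), array([-1.6 , -0.78, -3.14])], [array([-2.07, -0.71,  0.  ]), array([-1.93, -0.78,  0.  ]), array([-1.69, -0.71,  0.  ]), array([-1.6 , -0.78,  0.  ])]]
15 [[None, array([-2.11, -0.4 , -3.14]), None, array([-1.72, -0.4 , -3.14])], [None, array([-2.11, -0.4 ,  0.  ]), None, array([-1.72, -0.4 ,  0.  ])]]
30 [[None, None, None, array([-1.79,  0.01, -3.14])], [None, None, None, array([-1.79,  0.01,  0.  ])]]
45 [[None, None, None, array([-1.78,  0.42, -3.14])], [None, None, None, array([-1.78,  0.42,  0.  ])]]
60 [[None, array([-2.08,  0.81, -3.14]), array([-1.74,  0.91, -3.14]), array([-1.7 ,  0.81, -3.14])], [None, array([-2.08,  0.81,  0.  ]), array([-1.74,  0.91, -0.  ]), array([-1.7 ,  0.81,  0.  ])]]
75 [[array([-1.94,  1.24, -3.14]), array([-1.9 ,  1.15, -3.14]), array([-1.6 ,  1.24, -3.14]), array([-1.57,  1.15, -3.14])], [array([-1.94,  1.24,  0.  ]), array([-1.9 ,  1.15,  0.  ]), array([-1.6 ,  1.24,  0.  ]), array([-1.57,  1.15,  0.  ])]]
90 [[None, None, None, None], [None, None, None, None]]
105 [[None, None, None, None], [None, None, None, None]]
120 [[None, None, None, None], [None, None, None, None]]
135 [[None, None, None, None], [None, None, None, None]]
```

View pics/ov.png

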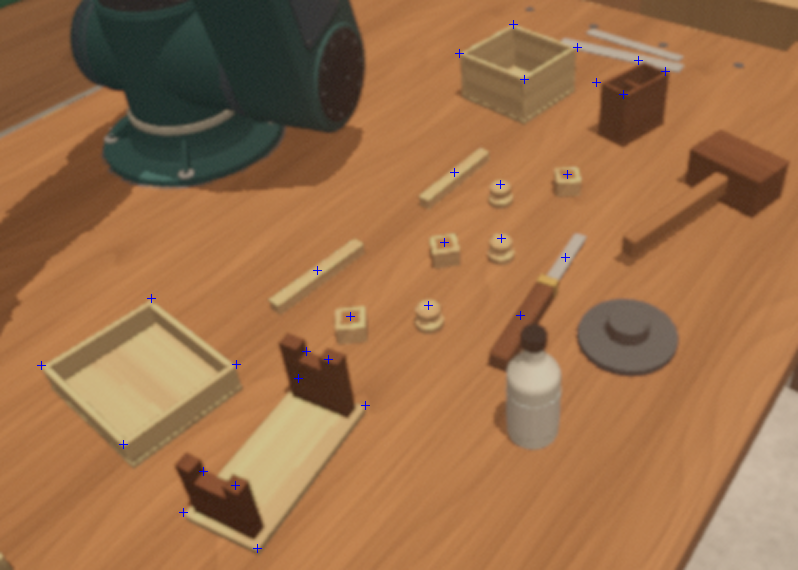

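The overlay agrees with the scene view to within about 3 mm, so the top-camera measurements are good enough to act on. I'll write the pick-and-place helpers and try one block, timing it.

```bash
cat > act.py <<'E'
from h import *
from plant import bot, monitor, optics
ob=monitor.observe
BOX=(np.array([.373,.3963]),-6.1); TRAY=(np.array([.3806,-.3894]),-5.8)
def down(a):
    y=np.array([np.cos(a),np.sin(a),0]); z=np.array([0,0,-1.])
    return Ro.from_matrix(np.c_[np.cross(y,z),y,z]).as_rotvec()
def best(p,angs):
    """orientation (tool down) among closing angles with last joint nearest the present one and not near its limit"""
    q0=ob()["joint_positions"]; c=[]
    for a in angs:
        for k in(0,np.pi):
            q=bot.inverse_kinematics(list(p),list(down(a+k)))
            if q is not None: c.append((abs(q[5]-q0[5])+max(0,abs(q[5])-2.4)*5,a+k))
    return down(min(c)[1])
def find(c0,z,kind,name="top",rmax=.09):
    """nearest pale blob of the right size to c0 in the top view -> centre, angle (rad), or None"""
    im=optics.read_camera(name); I=optics.camera_info(name)
    _,b=blobs(im,(18,50,120),(36,150,255),40); out=[]
    for c in b:
        P=unproject(c[:,0],z,I)[:,:2]; (cx,cy),(w,h),_=r=cv2.minAreaRect((P*1000).astype(np.float32))
        lo,hi=dict(block=(31,43),knob=(16,31),stick=(16,156))[kind]
        if lo<=min(w,h) and max(w,h)<=hi and (kind!="stick" or max(w,h)>143):
            B=cv2.boxPoints(r); e=[B[1]-B[0],B[2]-B[1]]; L=max(e,key=np.linalg.norm)
            out.append((np.hypot(cx/1000-c0[0],cy/1000-c0[1]),cx/1000,cy/1000,np.arctan2(L[1],L[0])))
    if not out or min(out)[0]>rmax: return None
    d,x,y,a=min(out); return np.array([x,y]),a
def grab(xy,angs,w,z=.027,opening=.06,effort=50,lift=.19):
    rv=best([*xy,.1],angs)
    bot.move_to([*xy,.13],list(rv)); bot.gripper_to(opening)
    bot.movel([*xy,z],velocity=.2); bot.gripper_to(max(w-.012,0.),effort)
    bot.movel([*xy,lift],velocity=.25)
    g=ob()["gripper_width"]; ok=abs(g-w)<.007
    print("grab",np.round(xy,4),"width %.4f ok %s t %.1f"%(g,ok,ob()["clock"])); return ok
def put(fr,off,z,w,rel,up=.19):
    Q=Ro.from_euler('z',fr[1],degrees=True).as_matrix()[:2,:2]; p=fr[0]+Q@np.array(off)
    rv=best([*p,z],[np.radians(fr[1]+90)])
    bot.move_to([*p,up],list(rv)); g=ob()["gripper_width"]
    bot.movel([*p,z],velocity=.25); bot.gripper_to(rel); bot.movel([*p,up],velocity=.3)
    print("put held %.4f ok %s t %.1f F"%(g,abs(g-w)<.007,ob()["clock"]),ob()["ft_force"]); return abs(g-w)<.007
def item(kind,c0,off):
    r=find(c0,.028 if kind=="block" else .025,kind)
    if r is None: print("not seen, using",c0); xy,a=np.array(c0),0.8
    else: xy,a=r
    if np.hypot(*(xy-c0))>.01: print("MOVED",c0,xy)
    angs=[a,a+np.pi/2] if kind=="block" else list(np.radians(range(0,180,45)))
    if not grab(xy,angs,.036): return False
    return put(BOX,off,.08,.036,.055) if kind=="block" else put(TRAY,off,.042,.036,.055)
E
python3 - <<'E'
from act import *
print(item("block",(.5291,-.0208),(-.038,0)))
E
```

```text
grab [ 0.5291 -0.0208] width 0.0351 ok True t 4.4
put held 0.0352 ok True t 7.5 F [-0.1563 -1.1777 -1.2134]
True
```

```bash
python3 - <<'E'
from act import *
def tries(k,c,o):
    print(k,c,item(k,c,o))
tries("block",(.5853,.202),(0,0))
tries("block",(.5183,-.1937),(.038,0))
tries("knob",(.5880,-.1297),(-.05,0))
tries("knob",(.5905,.022),(0,0))
tries("knob",(.5216,.1227),(.05,0))
bot.move_to([.3,-.35,.3],list(best([.3,-.35,.3],[0,1.57])))
for n in("top","scene"): cv2.imwrite(f"pics/{n}1.png",optics.read_camera(n))
E
```

```text
grab [0.5855 0.2023] width 0.0353 ok True t 10.8
put held 0.0354 ok True t 13.4 F [ 0.4197 -0.2287 -0.1734]
block (0.5853, 0.202) True
grab [ 0.5183 -0.1937] width 0.0353 ok True t 17.7
put held 0.0353 ok True t 21.2 F [-0.2697  0.3564 -0.1968]
block (0.5183, -0.1937) True
grab [ 0.5877 -0.1296] width 0.0320 ok True t 25.4
put held 0.0327 ok True t 28.4 F [-1.0106  0.3121  0.2931]
knob (0.588, -0.1297) True
grab [0.593  0.0215] width 0.0327 ok True t 32.3
put held 0.0327 ok True t 35.8 F [-0.3326 -0.4192 -0.1204]
knob (0.5905, 0.022) True
grab [0.5215 0.1239] width 0.0329 ok True t 39.8
put held 0.0328 ok True t 43.4 F [ 0.2351 -0.4965 -0.6152]
knob (0.5216, 0.1227) True
```

View pics/top1.png

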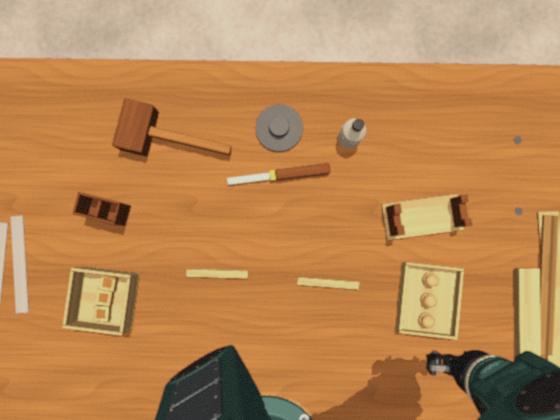

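All three blocks are in the box and all three knobs are in the tray, and nothing else has moved. The chisel is next.

```bash
python3 - <<'E'
from act import *
d=np.radians(97.6); u=np.array([np.cos(d),np.sin(d)])
xy=np.array([.671,.054])-.0825*u
print("chisel",xy, grab(xy,[d-np.pi/2],.026,opening=.045,effort=90,lift=.24))
# keep the same tool sense: carry with rotation of only (98.6-97.6) deg
R0=Ro.from_rotvec(ob()["tool_rot"]); rv=(Ro.from_euler('z',1.0,degrees=True)*R0).as_rotvec()
c=[.5825,-.377]
bot.move_to([*c,.24],list(rv)); bot.movel([*c,.125],velocity=.2)
s=ob(); print(s["tool_pos"],s["gripper_width"],s["clock"])
cv2.imwrite("pics/sc2.png",cv2.resize(optics.read_camera("scene")[180:370,60:260],None,fx=3,fy=3,interpolation=cv2.INTER_CUBIC))
E
```

```text
grab [ 0.6819 -0.0278] width 0.0241 ok True t 48.4
chisel [ 0.6819 -0.0278] True
[ 0.5832 -0.3768  0.1262] 0.024070560168542764 50.525
```

View pics/sc2.png

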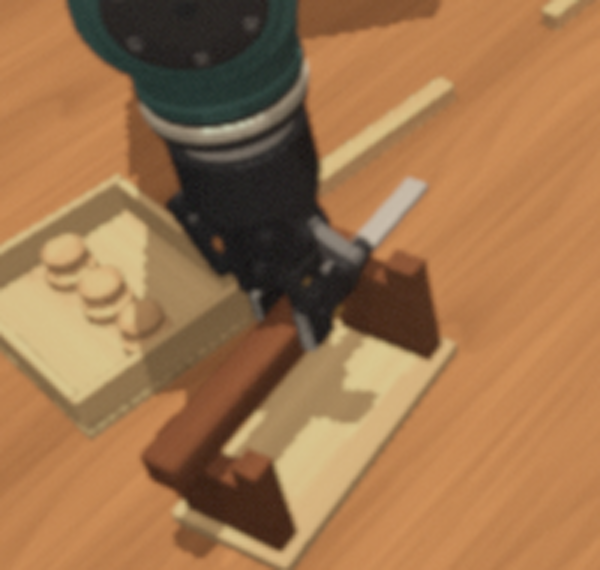

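The chisel hangs level above both rests with its handle over the wide notch, so I'll lower it until contact.

```bash
python3 - <<'E'
from act import *
p=ob()["tool_pos"]; c=[.5825,-.377]
hit=bot.movel([*c,.094],velocity=.04,until_force=8)
s=ob(); print(hit,s["tool_pos"],s["gripper_width"],s["ft_force"])
if s["tool_pos"][2]<.104:
    bot.gripper_to(.05); bot.movel([*c,.24],velocity=.25)
    bot.move_to([.35,-.1,.35],list(best([.35,-.1,.35],[0,1.57])))
    print(ob()["clock"])
    cv2.imwrite("pics/sc3.png",cv2.resize(optics.read_camera("scene")[180:370,60:260],None,fx=3,fy=3,interpolation=cv2.INTER_CUBIC))
E
```

```text
True [ 0.5822 -0.3768  0.0986] 0.0244292932302266 [-1.2244  1.4578  8.0755]
53.7
```

View pics/sc3.png

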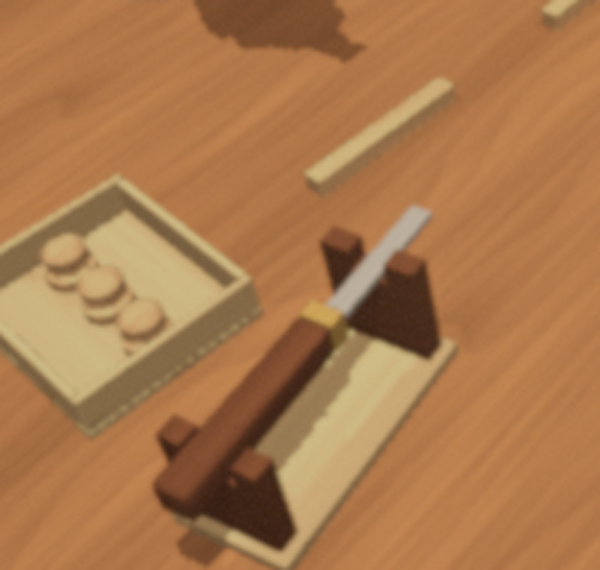

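The chisel is seated in both notches, with contact at the expected 70 mm height. Next I check the holder pose with the wrist camera and test whether the stick-placing poses are reachable.

```bash
cat > stk.py <<'E'
from act import *
HC=np.array([.5805,.4004]); HA=np.radians(77.9); RW=np.array([np.cos(HA),np.sin(HA)])
def horiz(hd,dl,sg=-1):
    """tool tilted dl (deg) below horizontal pointing along heading hd (deg); tool x = sg*up"""
    hd,dl=np.radians(hd),np.radians(dl); h=np.array([np.cos(hd),np.sin(hd),0]); Z=np.array([0,0,1.])
    z=h*np.cos(dl)-Z*np.sin(dl); x=sg*(Z*np.cos(dl)+h*np.sin(dl))
    return Ro.from_matrix(np.c_[x,np.cross(z,x),z])
E
python3 - <<'E'
from stk import *
rv=best([.56,.33,.33],[0,np.pi/2]); bot.move_to([.56,.33,.33],list(rv))
s=ob(); im=optics.read_camera("wrist"); I=optics.camera_info("wrist")
T=np.eye(4); T[:3,:3]=Ro.from_rotvec(s["tool_rot"]).as_matrix(); T[:3,3]=s["tool_pos"]
M=np.linalg.inv(T@I["T_tool_cam"])
Q=Ro.from_euler('z',HA).as_matrix()
P=np.array([[x,y,.095] for x in(-.051,0,.051) for y in(-.027,.027)])@Q.T+[*HC,0]
for u,v in project(P,I,M): cv2.drawMarker(im,(round(u),round(v)),(255,0,0),cv2.MARKER_CROSS,10,1)
cv2.imwrite("pics/w1.png",im); print(project(P,I,M))
for hd in(60,65,70,75,78):
  for dl in(0,8,12):
    Rr=horiz(hd,dl); r=[]
    for k in(.024,-.024):
      for z in(.150,.30):
        q=bot.inverse_kinematics(list(np.array([*(HC+k*RW),z])-.006*Rr.as_matrix()[:,2]),list(Rr.as_rotvec()))
        r.append("None" if q is None else str(np.round(q,2)))
    print(hd,dl,r)
E
```

```text
[[247.0636 190.2476]
 [298.4595 200.7425]
 [238.581  235.2157]
 [287.9315 244.8552]
 [230.7782 276.5807]
 [278.2395 285.4652]]
60 0 ['[ 0.24  0.94 -1.1  -2.05  0.81  0.  ]', '[ 0.24  0.51 -1.03 -1.54  0.81  0.  ]', 'None', '[ 0.14  0.5  -1.1  -1.59  0.9  -0.  ]']
60 8 ['[ 0.24  0.75 -1.08 -1.63  0.8  -0.14]', '[ 0.24  0.35 -0.94 -1.09  0.8  -0.14]', '[ 0.15  0.75 -1.15 -1.68  0.89 -0.17]', '[ 0.15  0.32 -0.99 -1.09  0.89 -0.17]']
60 12 ['[ 0.25  0.66 -1.05 -1.41  0.78 -0.21]', '[ 0.25  0.29 -0.88 -0.87  0.78 -0.21]', '[ 0.15  0.65 -1.11 -1.43  0.87 -0.25]', '[ 0.15  0.25 -0.93 -0.85  0.87 -0.25]']
65 0 ['[ 0.21  0.93 -1.06 -1.99  0.93  0.  ]', '[ 0.21  0.51 -0.99 -1.5   0.93  0.  ]', '[ 0.12  0.95 -1.13 -2.08  1.02  0.  ]', '[ 0.12  0.5  -1.05 -1.56  1.02  0.  ]']
65 8 ['[ 0.21  0.73 -1.03 -1.54  0.91 -0.18]', '[ 0.21  0.36 -0.9  -1.02  0.91 -0.18]', '[ 0.12  0.73 -1.1  -1.57  1.   -0.22]', '[ 0.12  0.32 -0.95 -1.01  1.   -0.22]']
65 12 ['[ 0.22  0.65 -1.   -1.31  0.89 -0.27]', '[ 0.22  0.3  -0.84 -0.8   0.89 -0.27]', '[ 0.13  0.63 -1.06 -1.3   0.97 -0.32]', '[ 0.13  0.26 -0.88 -0.76
[... 782 characters left out ...]
', '[ 0.08  0.68 -0.97 -1.25  1.2  -0.37]', '[ 0.08  0.34 -0.82 -0.76  1.2  -0.37]']
75 12 ['[ 0.17  0.62 -0.88 -1.03  1.09 -0.42]', '[ 0.17  0.32 -0.72 -0.57  1.09 -0.42]', '[ 0.09  0.59 -0.91 -0.94  1.17 -0.52]', '[ 0.09  0.28 -0.74 -0.46  1.17 -0.52]']
78 0 ['[ 0.15  0.9  -0.93 -1.83  1.21 -0.  ]', '[ 0.15  0.54 -0.87 -1.41  1.21 -0.  ]', 'None', 'None']
78 8 ['[ 0.16  0.69 -0.88 -1.2   1.18 -0.35]', '[ 0.16  0.38 -0.75 -0.75  1.18 -0.35]', '[ 0.07  0.66 -0.92 -1.11  1.26 -0.45]', '[ 0.07  0.34 -0.77 -0.64  1.26 -0.45]']
78 12 ['[ 0.16  0.61 -0.83 -0.91  1.15 -0.49]', '[ 0.16  0.33 -0.67 -0.47  1.15 -0.49]', '[ 0.08  0.57 -0.86 -0.79  1.22 -0.61]', '[ 0.08  0.29 -0.68 -0.33  1.22 -0.61]']
```

View pics/w1.png

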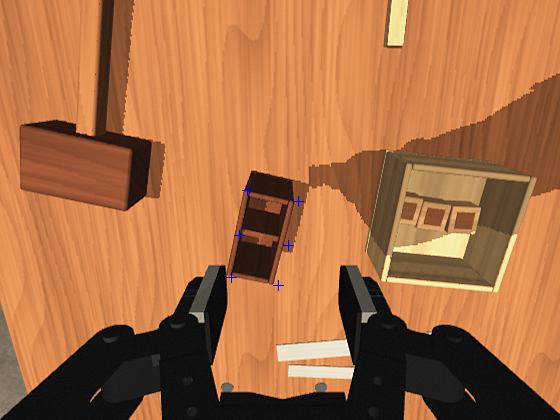

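The holder estimate matches to about 3 mm (rim marks at (231,277) and (247,190)), while each cell gives a stick 12 mm clearance. So I go ahead with the first stick, into the far cell.

```bash
cat >> stk.py <<'E'
from scipy.spatial.transform import Slerp
HC=np.array([.5822,.4004]); HD,DL=70,5
h=np.array([np.cos(np.radians(HD)),np.sin(np.radians(HD)),0])
def pick(c0):
    r=find(c0,.018,"stick")
    if r is None: print("stick not seen"); return False
    c,a=r; print("stick",c,np.degrees(a))
    d=np.array([np.cos(a),np.sin(a),0]); d=d if d[1]<0 else -d      # long part points to -y
    g=c-.063*d[:2]; z=np.array([0,0,-1.]); rv=Ro.from_matrix(np.c_[d,np.cross(z,d),z]).as_rotvec()
    bot.move_to([*g,.14],list(rv)); bot.gripper_to(.045)
    bot.movel([*g,.027],velocity=.2); bot.gripper_to(.006,90); bot.movel([*g,.33],velocity=.25)
    print("width",ob()["gripper_width"],"t",ob()["clock"]); return abs(ob()["gripper_width"]-.018)<.006
def tcp(k,zg):
    R=horiz(HD,DL); return np.array([*(HC+k*RW),zg])+.0087*h-.018*R.as_matrix()[:,2],R
def preplace(k):
    p,R=tcp(k,.29); s=ob(); R0=Ro.from_rotvec(s["tool_rot"]); sl=Slerp([0,1],Ro.concatenate([R0,R]))
    try:
        for t in(.5,1): bot.movel(list(s["tool_pos"]*(1-t)+p*t),list(sl(t).as_rotvec()),velocity=.12)
    except bot.Unreachable as e:
        print("fallback",e); bot.move_to(list(p),list(R.as_rotvec()))
    print(ob()["tool_pos"],ob()["gripper_width"],ob()["clock"])
E
python3 - <<'E'
from stk import *
if pick((.4356,.1272)):
    preplace(.024)
    p,_=tcp(.024,.27); bot.movel(list(p))
    s=cv2.resize(optics.read_camera("scene")[30:210,220:460],None,fx=3,fy=3,interpolation=cv2.INTER_CUBIC); cv2.imwrite("pics/s4.png",s)
E
```

```text
stick [0.4356 0.1273] 89.0822
width 0.015613723316805847 t 59.325
[0.584  0.4152 0.2918] 0.01574590482923384 63.425
```

View pics/s4.png

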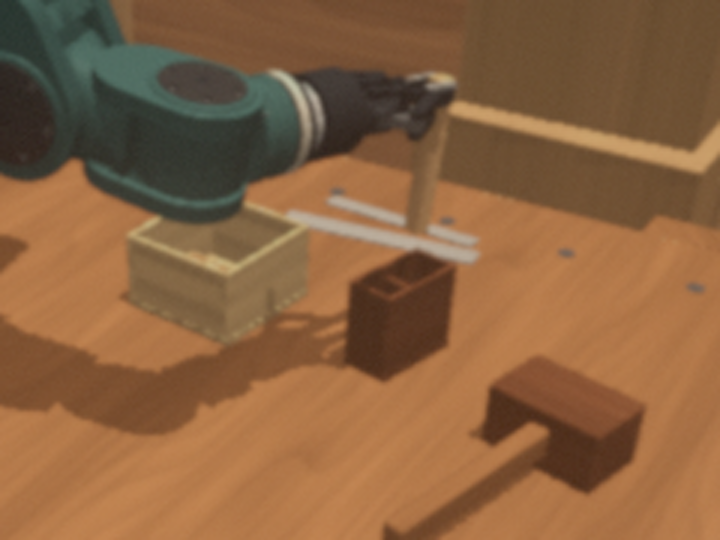

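The stick hangs nearly vertical, with its lower end (about (420,232) in the crop) over the far cell. I'll insert it with a force guard.

```bash
cat >> stk.py <<'E'
def insert(k,tag):
    p,_=tcp(k,.15); hit=bot.movel(list(p),velocity=.08,until_force=8)
    s=ob(); print("hit",hit,s["tool_pos"],"want",p,s["ft_force"],s["gripper_width"])
    if hit and s["tool_pos"][2]-p[2]>.02: return False
    bot.gripper_to(.04); b=p-.09*horiz(HD,DL).as_matrix()[:,2]; b[2]+=.02
    bot.movel(list(b),velocity=.12); b[2]+=.15; bot.movel(list(b),velocity=.2); print(ob()["clock"])
    cv2.imwrite(tag,cv2.resize(optics.read_camera("scene")[80:200,300:440],None,fx=4,fy=4,interpolation=cv2.INTER_CUBIC)); return True
E
python3 - <<'E'
from stk import *
print(insert(.024,"pics/s5.png"))
E
```

```text
hit False [0.5841 0.4152 0.1521] want [0.5841 0.4152 0.1516] [ 0.1665 -0.1657  0.5023] 0.01567507319580553
67.6
True
```

View pics/s5.png

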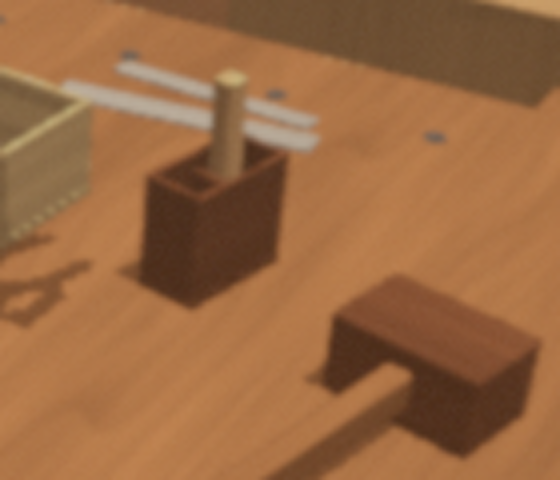

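```bash
python3 - <<'E'
from stk import *
R=best([.4,.05,.35],[0]); bot.move_to([.4,.05,.35],list(R)); bot.move_to([.45,.1,.3],list(R))
if pick((.4166,-.1456)):
    preplace(-.024)
    p,_=tcp(-.024,.25); bot.movel(list(p)); print(ob()["gripper_width"])
    s=cv2.resize(optics.read_camera("scene")[30:210,220:460],None,fx=3,fy=3,interpolation=cv2.INTER_CUBIC); cv2.imwrite("pics/s6.png",s)
E
```

```text
stick [ 0.4169 -0.1456] 86.65953
width 0.015922301160373742 t 74.1417
[0.574  0.3682 0.2917] 0.015753135539011653 79.9417
0.015536722558714735
```

The first stick stands upright in the far cell, and the second is held above the near cell.

```bash
python3 - <<'E'
from stk import *
print(insert(-.024,"pics/s7.png"))
R=best([.35,-.1,.35],[0]); bot.move_to([.35,-.1,.35],list(R)); bot.wait(.5)
t=optics.read_camera("top")[40:360,40:520]; s=optics.read_camera("scene")[70:390,20:460]
t=cv2.resize(t,(480,320)); cv2.imwrite("pics/fin.png",np.vstack([cv2.resize(s,(400,290)),cv2.resize(t,(400,267))]) )
cv2.imwrite("pics/fin.png",cv2.resize(np.vstack([cv2.resize(s,(400,290)),cv2.resize(t,(400,267))]),None,fx=1.07,fy=1.07))
E
```

```text
hit False [0.574  0.3683 0.1521] want [0.574  0.3683 0.1516] [-0.2974  0.1202  0.6216] 0.015235470168456604Traceback (most recent call last):
  File "<stdin>", line 2, in <module>
  File "stk.py", line 34, in insert
    bot.movel(list(b),velocity=.12); b[2]+=.15; bot.movel(list(b),velocity=.2); print(ob()["clock"])
    ~~~~~~~~~^^^^^^^^^^^^^^^^^^^^^^
plant.Unreachable: the arm cannot follow that straight line within its joint ranges
```

```bash
python3 - <<'E'
from stk import *
p=ob()["tool_pos"]; zt=horiz(HD,DL).as_matrix()[:,2]
for back,up in((.06,.03),(.05,.05),(.035,.04),(.03,.06),(0,.08)):
    b=p-back*zt; b[2]=p[2]+up
    try: bot.movel(list(b),velocity=.1); print("ok",back,up); break
    except bot.Unreachable: pass
b=ob()["tool_pos"]; b[2]+=.1
try: bot.movel(list(b),velocity=.2)
except bot.Unreachable: print("no up")
R=best([.35,-.1,.35],[0]); bot.move_to([.35,-.1,.35],list(R)); bot.wait(.5); print(ob()["clock"])
t=optics.read_camera("top")[40:360,40:520]; s=optics.read_camera("scene")[70:390,20:460]
cv2.imwrite("pics/fin.png",np.vstack([cv2.resize(s,(420,305)),cv2.resize(t,(420,280))]))
E
```

```text
ok 0.06 0.03
86.6083
```

View pics/fin.png

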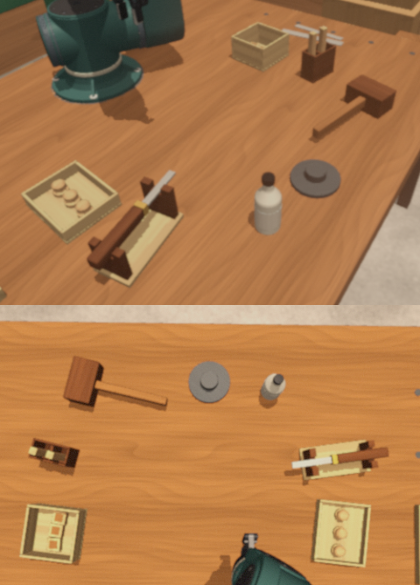

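The final views show everything placed: three blocks in the box, three knobs in the tray, both sticks upright in the holder and the chisel in its cradle. The glue bottle, mallet and faceplate are where they were, so I'm handing the job in.

```bash
python3 -c "
from plant import bot
print(bot.finish_job())"
```

```text
the job is handed in; nothing more can be done
None
```

The bench is cleared and the job was handed in at about 87 s of the 210 s allowed; the final camera views showed every item in place and the glue, mallet and faceplate unmoved, but the hand-in returned no verdict.

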